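# Fluted tartlet from the pan into the bench oven

## Robot

A 6-joint arm with a two-finger parallel gripper is mounted at the origin on the work surface. World frame = base frame: x ahead of the robot, y to its left, z up, the work surface at z = 0. Lengths are in mm, angles in rad, forces in N, time in s.
With the tool pointing down it reaches from about 350 to 775 mm from the base axis. Payload 7.3 kg.
Tool frame: the origin (TCP) lies on the centre line of the jaws, within the pads' length; the fingertips stand 14 mm ahead of it and the grasp point (between the pads) lies 5 mm behind it; z points along the fingers, y is the line along which they close (so a half turn about z gives the same grasp; the last joint's range is limited). The gripper opens to 92 mm and grips with 3 to 60 N. Pads are 19 mm wide; open, the fingers measure 130 mm over their backs; the gripper's body (75 mm by 190 mm) begins 47 mm behind the grasp point.
Start: joints at [-1.367, 0.342, 1.524, -0, 1.275, -0.146], TCP at [179.945, -493.217, 240.741] pointing down, gripper open.
Joint ranges: [-2.53, 2.53], [-0.77, 2.02], [0.04, 2.7], [-1, 4.14], [0.28, 2.66], [-3.11, 3.11]. Speed limits (rad/s): [2.57, 2.57, 3.14, 3.14, 3.14, 3.14].

## Interface

Orientations are given as [roll, pitch, yaw] about the fixed x, y, z axes, in that order (R = Rz(yaw) Ry(pitch) Rx(roll)).
In Python, from plant import get_obs, capture, bot, spot_in, trace, pinpoint gives the robot as it stands.
- The arm moves only by the tool play_rows, never from a script. Its argument "rows" is a list of rows, each a list of 2 entries, a list of its own where there are three numbers: the shift along the world's x, y, z in units of 3 cm (1.0 is 3 cm), then the turn, a rotation vector about the world's x, y, z in units of 8 degrees (1.0 is 8 degrees). A call has 1 to 12 rows; each row shifts and turns the commanded pose from where the row before left it; what a row does not reach is not made up. A row lasts 1/8 s, in which the tool goes at most 62.5 mm and 10.7 degrees, less where a joint would pass 70% of its speed; a pose out of reach is approached as far as the arm can. A call with a number of a shift or a turn outside -1 to 1 is refused whole. A call with a gripper value outside its range is refused whole. "hand" is the opening, from -1 (shut) to 1 (fully open), set as the call begins (left out, the last holds). The fingers move at their own pace and stop on an object; the grip force is fixed at half the most. Time passes only in rows, so rows that do not move let the fingers close. It gives the time, the measured TCP pose, the force, the opening and the grip force at its end, in the units of the state.
- get_obs(): the state, without advancing time (a new reading comes with each control period).
- capture(name): name is "scene" or "top" or "wrist"; returns a dict with "frame" (480x640x3 uint8, red, green, blue), "fov_y" (degrees; the focal length in pixels is half the picture's height over the tangent of half this angle, whatever the lens; pixels are square), "cx", "cy" (the principal point, pixels), "rvec" (rotation vector, rad) and "tvec" (3), from world to camera coordinates, as OpenCV has them; the wrist camera has in their place "hand_eye" (4x4, takes a point from camera to tool coordinates, whose origin is the TCP and whose axes are the flange's). Camera axes: x right, y down, z forward; pixel columns grow to the right and rows downward; lengths in mm; the calibration is good to about 2 mm. A picture is of the moment at which its call begins: read the wrist's pose just before it. There is no depth.
- bot.close_job(): hands the job in; it is judged then, once.
Trained networks look in the newest picture that a camera, given by its name, has taken for a name from the list of things; names that differ only in an ending like _2 or _b are one class to them, and where a whole thing is asked for, a point or a joint stands for the part that bears it (a point fixed in the world has none). Each returns a list of dicts, best first, with "p" (0 to 1); they miss things now and then, are a little off and sometimes report something else, mostly with a low value. They report only what shows in the picture. A call takes as long as a camera call. They do not tell look-alikes from the thing itself.
- spot_in(query, camera): "at" ([row, column] in pixels, amid what is visible of it).
- trace(query, camera): "mask" (480x640 bool, what is visible of it) and "at" ([row, column] in pixels, amid what is visible of it).
- pinpoint(query, camera): "at" ([row, column] in pixels: a listed point, or the origin of a listed thing).
The state is a dict: "time": time; "joint_positions": joint angles; "dq": joint speeds; "tau": joint torques, N m; "tool_pos": TCP position; "tcp_rot": TCP orientation; "contact_force": force on the tool from outside, world axes, zero at the start; "moment": the same for the moment, N m; "grip_width": finger opening in mm; "finger_force": force on a finger pad.
Only numpy, scipy, OpenCV 4.12 (cv2) and the standard library are available. Lean on these libraries where they do the work, as an engineer would, in place of code of your own. Each camera call takes 0.05 s, during which the arm holds its last target. There are 200 camera calls.

## Task

Lift the small round fluted tartlet out of the steel pan, leaving the other two moulds in the pan, and set it down gently and upright on the oven's pulled-out wire rack. Then push the rack fully into the oven and push the oven door shut until its catch holds it. Keep the tartlet level throughout and do not knock the other things on the bench about.

Things in the scene. Friction and masses are not known exactly. Their poses are not given: they have to be found in the camera images.
- tartlet: the low round mould with fluted (ribbed) sides, dark steel with pale dough in it: diameter 62 at the rim, 54 at the foot, 25 high (mm). Loose, in the pan, standing upright. Origin: centre of its underside, z up.
- dariole: a tall narrow smooth round mould of the same dark steel and dough, 50 diameter at the top, 36 at the foot, 60 high. Loose, in the pan; stays there. Origin: centre of its underside.
- loaf: a small rectangular loaf mould of the same dark steel and dough, 75 (its x) by 45 (its y) by 34 high. Loose, in the pan; stays there. Origin: centre of its underside.
- pan: open rectangular stainless pan fixed to the bench, 325 (its x) by 176 (its y) by 65 high outside, walls and floor 4 thick. The three moulds stand in a row along its long axis x, about 95 apart, in any order, within 20 of its middle line. Origin: centre of its underside, z up.
- oven: compact stainless bench oven fixed to the bench, 270 deep (its x) by 300 wide (its y) by 168 high. Its front face lies 135 from the origin towards its own -x; the chamber mouth there is 256 wide, from 60 to 152 above the bench, under a roof 16 thick. Knobs stand 18 out of the front below the mouth. Origin: centre of its underside, z up.
- oven_rack (a joint): how far the wire rack is pulled out of the oven along the oven's -x, in m: 0 = fully in, with its front plate flush with the oven's front face; 0.19 = end of travel. It slides with about 1.5 N of friction and stays where it is left.
- rack_floor (a point): point on the rack's flat wire floor (89 above the bench), on its middle line, 75 behind the front plate's outer face; axes as the oven's. The floor is 200 wide and reaches from the front plate to 220 behind it.
- rack_front (a point): middle of the top edge of the rack's upright front plate, on its outer face, 145 above the bench; axes as the oven's. The plate is 200 wide, 60 high and 5 thick; push on its outer face towards the oven's +x to slide the rack in.
- oven_door (a joint): angle of the oven door in rad: 0 = shut on the catch, about 1.57 = standing straight out, 1.9 = end of travel. It turns about an upright hinge at the mouth's left side (oven +y) and swings shut towards oven -y. A sprung roller catch resists from about 0.06 and snaps past 0.025 (some 3 to 5 N at the free edge). It stays where it is left.
- door_hinge (a point): point on the door's upright hinge axis, level with the door's top edge (166 above the bench), at the oven's front face. The point turns with the door: the door panel runs from it along the point's -y for 260, is 105 high and its outer face lies 18 along the point's -x.
- door_face (a point): point on the door's outer face at the top edge (166 above the bench), 170 from the hinge; turns with the door, outward is the point's -x: a good place to push. A vertical bar handle stands 47 off the hinge plane at 238 from the hinge.
- bowl: loose stainless bowl, 180 diameter, 65 high, bystander. Origin: centre of its underside.
- bottle: loose green water bottle, 66 diameter, 170 high, bystander. Origin: centre of its underside.
- beaker: loose black cup, 80 diameter, 120 high, bystander. Origin: centre of its underside.
- carton: loose white plastic box 110 by 80 by 50 high, bystander. Origin: centre of its underside.
- flantin: loose empty dark steel fluted flan tin, 108 diameter, 25 high, on the bench, bystander (not the tartlet). Origin: centre of its underside.
- spoon: loose spoon lying on the bench, bystander.
Mind the look-alikes: they are no part of the job. What is shaped like the loaf but pink is not meant.

How it is judged:
By the outcome, as a careful person would: the job done as asked, in the order asked, and still so for the second after the job is handed in, with the robot touching nothing.
It also fails if it takes over 72 s, if anything falls off the work surface, if the arm or the gripper's body presses on something with over 40 N, if the wrist force passes 120 N, or if a joint passes its speed limit or range.

## Working session

There is one attempt and no reset: what is moved stays moved. The work goes in short steps, Python scripts to look and compute and a tool call to move; the robot and the scene stay as the last step left them, time stands still between calls to the robot, and variables do not carry over. Pictures are saved under pics/ and viewed, at most 10 in all, crops included, and the job is handed in when it is done.

Besides the shell and the picture viewer there is one more tool, called after "Call:" by a JSON object that holds its "name" and its "arguments". play_rows: Moves the arm, as the interface text tells. Shifts and turns lie within -1 to 1; 1 stands for 3 cm of shift or 8 degrees of turn. Its arguments: {"type":"object","properties":{"rows":{"type":"array"},"hand":{"type":"number"}},"required":["rows"]}

```bash
mkdir -p pics
cat > h.py <<'E'
import numpy as np, cv2, json
from plant import get_obs, capture, bot, spot_in, trace, pinpoint
def cam(c):
    f=240/np.tan(np.radians(c["fov_y"])/2)
    K=np.array([[f,0,c["cx"]],[0,f,c["cy"]],[0,0,1]])
    R=cv2.Rodrigues(np.array(c["rvec"],float))[0]; t=np.array(c["tvec"],float).ravel()
    return K,R,t
def ray(c,at):
    K,R,t=cam(c); d=R.T@np.linalg.solve(K,[at[1],at[0],1]); return -R.T@t,d
def onz(c,at,z):
    o,d=ray(c,at); return o+d*(z-o[2])/d[2]
def tri(rays):
    A=0;b=0
    for o,d in rays:
        d=d/np.linalg.norm(d);P=np.eye(3)-np.outer(d,d);A=A+P;b=b+P@o
    p=np.linalg.solve(A,b)
    return p,[np.linalg.norm((np.eye(3)-np.outer(d,d)/(d@d))@(p-o)) for o,d in rays]
def proj(c,p):
    K,R,t=cam(c); q=K@(R@np.array(p,float)+t); return q[1]/q[2],q[0]/q[2]
E
cat > a.py <<'E'
from h import *
o=get_obs(); print(o["time"],o["tool_pos"],o["tcp_rot"])
C={n:capture(n) for n in("scene","top")}
for n,c in C.items():
    cv2.imwrite(f"pics/{n}0.png",c["frame"][:,:,::-1]); print(n,c["fov_y"],ray(c,(240,320)))
for q in "tartlet dariole loaf pan oven rack_floor rack_front door_hinge door_face flantin bowl bottle beaker carton".split():
    for n in C:
        r=pinpoint(q,n); print(q,n,[(np.round(x["at"]).tolist(),round(x["p"],2),np.round(onz(C[n],x["at"],{'rack_floor':89,'rack_front':145,'door_hinge':166,'door_face':166}.get(q,0))).tolist()) for x in r[:3]])
E
python3 a.py
```

```text
0.0 [ 179.87400434 -492.80249988  240.0439779 ] [-3.14005628e+00 -2.32316274e-04  3.49835056e-01]
scene 57.520933839146984 (array([1192.41560061, -678.53556079,  915.77174351]), array([-0.53860833,  0.55435713, -0.63450786]))
top 51.379879916171795 (array([ 344.45096331,    6.77122196, 1557.3024277 ]), array([ 0.12071801, -0.00237325, -0.99284989]))
tartlet scene [([316.0, 244.0], 0.82, [491.0, -257.0, 0.0])]
tartlet top [([251.0, 402.0], 0.75, [504.0, -257.0, 0.0])]
dariole scene [([212.0, 392.0], 0.59, [494.0, 412.0, 0.0])]
dariole top [([222.0, 398.0], 0.72, [596.0, -243.0, 0.0]), ([229.0, 297.0], 0.17, [567.0, 76.0, 0.0])]
loaf scene [([296.0, 233.0], 0.75, [407.0, -230.0, 0.0]), ([286.0, 163.0], 0.64, [223.0, -348.0, 0.0])]
loaf top [([344.0, 430.0], 0.96, [217.0, -342.0, 0.0]), ([285.0, 395.0], 0.61, [398.0, -235.0, 0.0])]
pan scene [([313.0, 253.0], 0.92, [498.0, -232.0, 0.0])]
pan top [([251.0, 396.0], 0.63, [503.0, -236.0, 0.0])]
oven scene []
oven top [([284.0, 393.0], 0.27, [400.0, -227.0, 0.0])]
rack_floor scene [([246.0, 342.0], 0.8, [556.0, 69.0, 89.0])]
rack_floor top 
[... 445 characters left out ...]
47.0, 166.0])]
door_face top [([252.0, 235.0], 0.57, [474.0, 240.0, 166.0])]
flantin scene [([248.0, 299.0], 0.83, [391.0, 46.0, 0.0]), ([216.0, 393.0], 0.27, [512.0, 393.0, 0.0])]
flantin top [([287.0, 306.0], 0.7, [387.0, 43.0, 0.0])]
bowl scene [([365.0, 137.0], 0.71, [421.0, -537.0, 0.0])]
bowl top [([275.0, 494.0], 0.8, [434.0, -546.0, 0.0])]
bottle scene [([358.0, 343.0], 0.77, [776.0, -173.0, 0.0])]
bottle top [([169.0, 374.0], 0.92, [768.0, -164.0, 0.0])]
beaker scene [([407.0, 190.0], 0.96, [612.0, -509.0, 0.0])]
beaker top [([216.0, 481.0], 0.6, [622.0, -508.0, 0.0])]
carton scene [([190.0, 395.0], 0.91, [418.0, 535.0, 0.0])]
carton top [([271.0, 148.0], 0.59, [424.0, 534.0, 0.0])]
```

View pics/scene0.png

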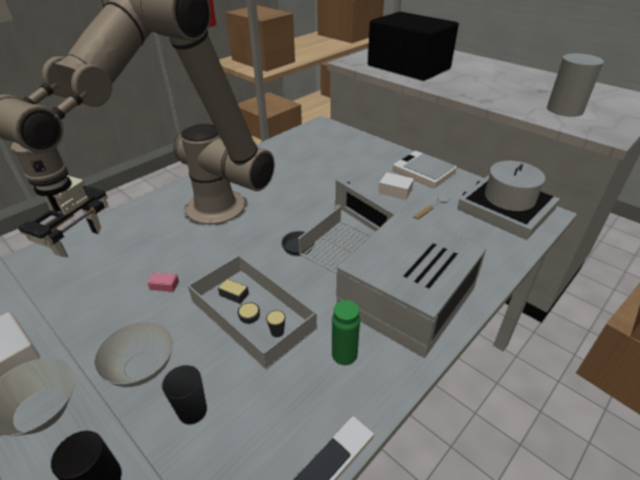

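View pics/top0.png

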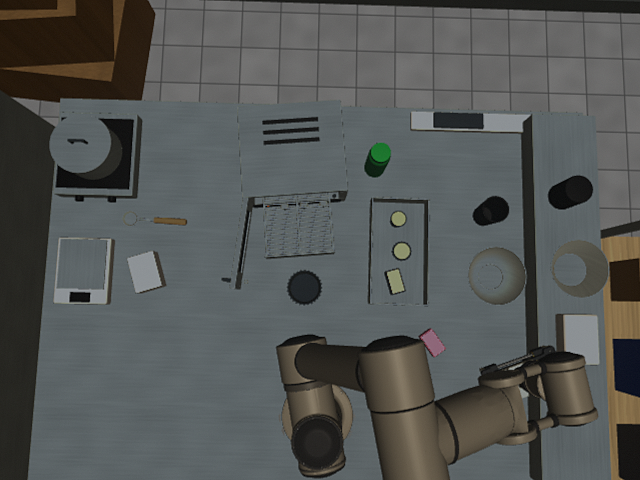

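The scene has three moulds in the pan. In the top view, (row, col):
- The mould at (218,398) is the tall dariole.
- The mould at (251,402) is low and round, so it is the tartlet candidate.
- The mould at (282,395) is rectangular, so it is the loaf.

Look-alikes: the flan tin at (287,305) is larger and empty, and the pink box is at (342,432). Next I move the wrist camera over the pan to confirm.

Call:
{"name": "play_rows", "arguments": {"rows": [[[0.97, 0.81, 0.2], [0, 0, -0.25]], [[0.97, 0.81, 0.2], [0, 0, -0.25]], [[0.97, 0.81, 0.2], [0, 0, -0.25]], [[0.97, 0.81, 0], [0, 0, -0.25]], [[0.97, 0.81, 0], [0, 0, -0.25]], [[0.97, 0.81, 0], [0, 0, -0.25]], [[0.97, 0.81, 0], [0, 0, -0.25]], [[0.97, 0.81, 0], [0, 0, -0.25]], [[0.97, 0.81, 0], [0, 0, -0.25]], [[0.97, 0.81, 0], [0, 0, -0.25]], [[0, 0, 0], [0, 0, 0]], [[0, 0, 0], [0, 0, 0]]], "hand": 1}}

```text
time: 3.0
tool_pos: [470.6, -250.4, 258.6]
tcp_rot: [3.141, 0.001, 0.001]
contact_force: [0.3, 0.2, -0.5]
grip_width: 91.8
finger_force: 0.0
```

```bash
cat >> h.py <<'E'
from scipy.spatial.transform import Rotation as Ro
def wrist():
    o=get_obs(); c=capture("wrist"); R=Ro.from_euler("xyz",o["tcp_rot"]).as_matrix(); H=np.array(c["hand_eye"])
    Rc=R@H[:3,:3]; pc=R@H[:3,3]+np.array(o["tool_pos"])
    c["rvec"]=cv2.Rodrigues(Rc.T)[0]; c["tvec"]=-Rc.T@pc
    return o,c
E
cat > b.py <<'E'
from h import *
import sys,pickle
k=sys.argv[1]
o,w=wrist(); print(o["time"],np.round(o["tool_pos"],1),np.round(o["tcp_rot"],4),ray(w,(240,320)))
T=capture("top");S=capture("scene")
cv2.imwrite(f"pics/w{k}.png",w["frame"][:,:,::-1])
res={}
for q in "tartlet loaf dariole pan".split():
    rs=[]
    for n,c in (("wrist",w),("top",T),("scene",S)):
        r=pinpoint(q,n); m=trace(q,n)
        print(q,n,[(np.round(x["at"]).tolist(),round(x["p"],2),np.round(onz(c,x["at"],4)).tolist()) for x in r[:2]],[(np.round(x["at"]).tolist(),round(x["p"],2),int(x["mask"].sum()),np.round(onz(c,x["at"],29)).tolist()) for x in m[:2]])
        res[q,n]=(r,m)
        if r: rs.append(ray(c,r[0]["at"]))
    if len(rs)>1: print("   tri",tri(rs))
pickle.dump((o,w,T,S,res),open(f"d{k}.pkl","wb"))
E
python3 b.py 1
```

```text
3.0 [ 470.6 -250.4  258.6] [3.1414e+00 6.0000e-04 1.5000e-03] (array([ 538.35039192, -250.13099273,  403.07462249]), array([-0.24411827,  0.00997768, -0.96977125]))
tartlet wrist [([176.0, 323.0], 0.66, [505.0, -249.0, 4.0])] [([178.0, 325.0], 0.91, 3100, [505.0, -251.0, 29.0])]
tartlet top [] [([163.0, 292.0], 0.29, 12853, [770.0, 96.0, 29.0]), ([235.0, 388.0], 0.21, 3237, [551.0, -207.0, 29.0])]
tartlet scene [([314.0, 249.0], 0.88, [497.0, -246.0, 4.0]), ([314.0, 250.0], 0.71, [498.0, -241.0, 4.0])] [([316.0, 245.0], 0.79, 421, [512.0, -267.0, 29.0]), ([353.0, 134.0], 0.23, 4019, [407.0, -529.0, 29.0])]
   tri (array([ 504.96998209, -249.99720745,   13.77052162]), [np.float64(0.6376092991043993), np.float64(0.6376092991045073)])
loaf wrist [([267.0, 303.0], 0.93, [408.0, -228.0, 4.0])] [([269.0, 303.0], 0.94, 3554, [414.0, -229.0, 29.0])]
loaf top [([342.0, 431.0], 0.84, [225.0, -346.0, 4.0])] [([343.0, 432.0], 0.9, 416, [223.0, -342.0, 29.0])]
loaf scene [([298.0, 232.0], 0.86, [414.0, -239.0, 4.0])] [([291.0, 231.0], 0.76, 506, [414.0, -239.0, 29.0]), ([284.0, 161.0], 0.73, 495,
[... 493 characters left out ...]
6, 419, [597.0, -234.0, 29.0])]
   tri (array([ 596.06944126, -228.70753853,   -5.79349502]), [np.float64(5.678973063931498), np.float64(4.311341836095335), np.float64(4.289716691162985)])
pan wrist [] [([141.0, 314.0], 0.85, 56306, [539.0, -241.0, 29.0]), ([267.0, 300.0], 0.73, 3522, [416.0, -226.0, 29.0])]
pan top [([252.0, 394.0], 0.93, [500.0, -230.0, 4.0])] [([232.0, 388.0], 0.74, 3086, [559.0, -207.0, 29.0])]
pan scene [([317.0, 252.0], 0.95, [512.0, -245.0, 4.0]), ([357.0, 344.0], 0.55, [778.0, -171.0, 4.0])] [([305.0, 256.0], 0.95, 6730, [504.0, -224.0, 29.0])]
   tri (array([ 500.58261924, -234.79021565,  -13.03460502]), [np.float64(2.5415354101944), np.float64(2.5415354101944367)])
```

Run:
```python
import cv2
a=cv2.imread("pics/w1.png")[20:320,180:470]; cv2.imwrite("pics/w1c.png",cv2.resize(a,None,fx=2,fy=2,interpolation=2))
```

```text
(no output)
```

View pics/w1c.png

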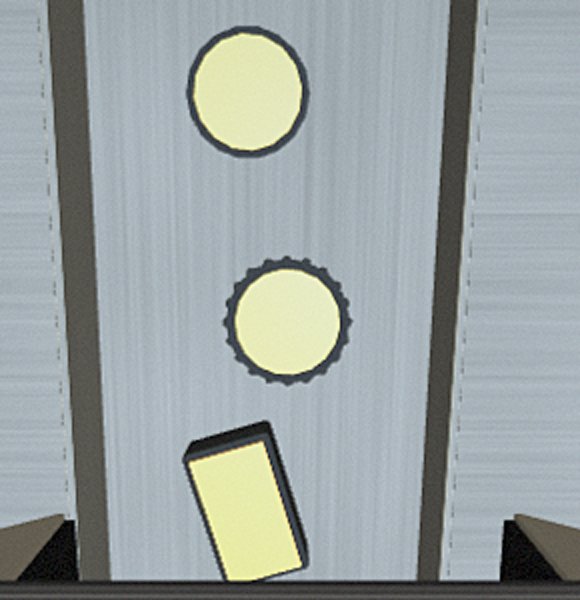

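The crop shows the fluted round mould at image pixel (180,324), with the tall smooth dariole beyond it and the rectangular loaf before it. The fluted one is the tartlet, because only it is low, round and ribbed at this size. I go lower for a second wrist view.

Call:
{"name": "play_rows", "arguments": {"rows": [[[0.28, 0, -0.9], [0, 0, 0]], [[0.28, 0, -0.9], [0, 0, 0]], [[0.28, 0, -0.9], [0, 0, 0]], [[0.28, 0, -0.9], [0, 0, 0]], [[0, 0, -0.6], [0, 0, 0]], [[0, 0, 0], [0, 0, 0]], [[0, 0, 0], [0, 0, 0]]], "hand": 0.75}}

```text
time: 5.22
tool_pos: [504.9, -250.5, 133.6]
tcp_rot: [3.141, -0.001, 0.001]
contact_force: [0.5, -1.1, -0.2]
grip_width: 80.1
finger_force: 0.0
```

```bash
cat > c.py <<'E'
from h import *
import pickle
o1,w1=pickle.load(open("d1.pkl","rb"))[:2]
o,w=wrist(); print(np.round(o["tool_pos"],1),np.round(o["tcp_rot"],4),o["grip_width"])
cv2.imwrite("pics/w2.png",w["frame"][:,:,::-1])
def blobs(f,lab):
    hsv=cv2.cvtColor(f,cv2.COLOR_RGB2HSV); m=cv2.inRange(hsv,(20,40,120),(40,255,255))
    n,l,s,ce=cv2.connectedComponentsWithStats(m)
    for i in range(1,n):
        if s[i,4]>300: print(lab,s[i].tolist(),ce[i].round(1))
    return [ce[i][::-1] for i in range(1,n) if s[i,4]>300]
a=blobs(w1["frame"],1);b=blobs(w["frame"],2)
for x in a:
    for y in b:
        p,e=tri([ray(w1,x),ray(w,y)])
        if max(e)<3: print(p.round(1),np.round(e,2))
E
python3 c.py
```

```text
[ 504.9 -250.5  133.6] [ 3.1408e+00 -1.0000e-03  6.0000e-04] 80.07917666090809
1 [276, 36, 55, 59, 2496] [303.3  65.4]
1 [297, 154, 53, 54, 2179] [323.  180.6]
1 [274, 241, 57, 70, 2508] [302.2 276.1]
1 [84, 300, 20, 64, 380] [ 89.7 335. ]
1 [546, 301, 19, 63, 353] [558.9 335.2]
1 [0, 477, 184, 3, 442] [ 86.6 478.1]
2 [249, 47, 85, 90, 5291] [287.9  89.9]
2 [285, 215, 76, 73, 4328] [322.6 251.3]
2 [112, 300, 20, 64, 397] [118.3 334.1]
2 [519, 300, 18, 64, 357] [530.6 334.1]
2 [253, 347, 68, 40, 2038] [286.  364.5]
2 [0, 475, 189, 5, 496] [ 94.2 478. ]
[ 597.6 -232.8   67.9] [0.97 0.97]
[ 563.7 -242.3  262.6] [1.2 1.2]
[ 562.8 -245.8  262.3] [2.64 2.64]
[ 562.1 -243.2  268.1] [0.27 0.27]
[ 502.5 -249.3   29. ] [0.08 0.08]
[ 552.7 -264.7  427.9] [2.12 2.12]
[ 555.2 -262.4  419.5] [0.03 0.03]
```

The tartlet centre is at (502.5, -249.3) and its top is 29 mm above the bench. I descend and grasp.

Call:
{"name": "play_rows", "arguments": {"rows": [[[-0.08, 0.04, -0.8], [0, 0, 0]], [[0, 0, -0.8], [0, 0, 0]], [[0, 0, -0.8], [0, 0, 0]], [[0, 0, -0.6], [0, 0, 0]], [[0, 0, -0.4], [0, 0, 0]], [[0, 0, -0.25], [0, 0, 0]], [[0, 0, 0], [0, 0, 0]], [[0, 0, 0], [0, 0, 0]]], "hand": 0.75}}

```text
time: 6.28
tool_pos: [502.5, -249.3, 23.9]
tcp_rot: [3.141, -0.001, 0.001]
contact_force: [-0.5, -0.2, -0.4]
grip_width: 80.3
finger_force: 0.0
```

Call:
{"name": "play_rows", "arguments": {"rows": [[[0, 0, 0], [0, 0, 0]], [[0, 0, 0], [0, 0, 0]], [[0, 0, 0], [0, 0, 0]], [[0, 0, 0], [0, 0, 0]], [[0, 0, 0], [0, 0, 0]], [[0, 0, 0], [0, 0, 0]]], "hand": 0.2}}

```text
time: 7.02
tool_pos: [502.2, -249.1, 23.4]
tcp_rot: [3.141, -0.0, 0.001]
contact_force: [0.0, -0.3, 2.7]
grip_width: 57.0
finger_force: 30.0
```

Call:
{"name": "play_rows", "arguments": {"rows": [[[0, 0, 0.2], [0, 0, 0]], [[0, 0, 0.4], [0, 0, 0]], [[0, 0, 0.6], [0, 0, 0]], [[0, 0, 0.8], [0, 0, 0]], [[0, 0, 0.8], [0, 0, 0]], [[0, 0, 0.8], [0, 0, 0]], [[0, 0, 0.8], [0, 0, 0]], [[0, 0, 0.8], [0, 0, 0]], [[0, 0, 0.6], [0, 0, 0]], [[0, 0, 0.3], [0, 0, 0]], [[0, 0, 0], [0, 0, 0]], [[0, 0, 0], [0, 0, 0]]]}}

```text
time: 8.52
tool_pos: [501.7, -248.8, 205.5]
tcp_rot: [-3.141, 0.001, 0.001]
contact_force: [0.2, -0.5, -1.2]
grip_width: 56.8
finger_force: 30.0
```

```bash
cat > d.py <<'E'
from h import *
o,w=wrist(); print(o["time"],np.round(o["tool_pos"],1),np.round(o["tcp_rot"],4),o["grip_width"])
C={"top":capture("top"),"scene":capture("scene")}
Z={'rack_floor':89,'rack_front':145,'door_hinge':166,'door_face':166}
P={}
for q,z in Z.items():
    rs=[]
    for n,c in C.items():
        r=pinpoint(q,n)
        if r: rs.append(ray(c,r[0]["at"])); print(q,n,round(r[0]["p"],2),onz(c,r[0]["at"],z).round(1))
    if len(rs)==2:
        p,e=tri(rs); print("  tri",p.round(1),np.round(e,1))
# front-left/right edges of rack & oven seen from top
cv2.imwrite("pics/w3.png",np.hstack([w["frame"][:,:,::-1][::1],cv2.resize(C["scene"]["frame"][150:400,180:480][:,:,::-1],(576,480))])[:, :])
a=cv2.resize(w["frame"],(400,300)); b=cv2.resize(C["top"]["frame"][160:310,200:400],(400,300),interpolation=2);s=cv2.resize(C["scene"]["frame"][130:355,150:450],(800,600),interpolation=2)
cv2.imwrite("pics/v3.png",np.vstack([np.hstack([a,b]),cv2.resize(s[100:500],(800,300))])[:,:,::-1])
E
python3 d.py
```

```text
8.525 [ 501.7 -248.8  205.5] [-3.1408e+00  1.3000e-03  7.0000e-04] 56.77085528861086
rack_floor top 0.66 [550.3  67.6  89. ]
rack_floor scene 0.75 [549.3  85.7  89. ]
  tri [553.2  71.6  98.7] [6.1 6.1]
rack_front top 0.82 [479.   57.2 145. ]
rack_front scene 0.79 [459.1  72.4 145. ]
  tri [476.6  55.8 162.8] [0.9 0.9]
door_hinge scene 0.85 [630.6 210.8 166. ]
door_face top 0.64 [467.6 237.3 166. ]
door_face scene 0.93 [472.8 249.2 166. ]
  tri [471.7 241.2 168.1] [5.9 5.9]
```

View pics/v3.png

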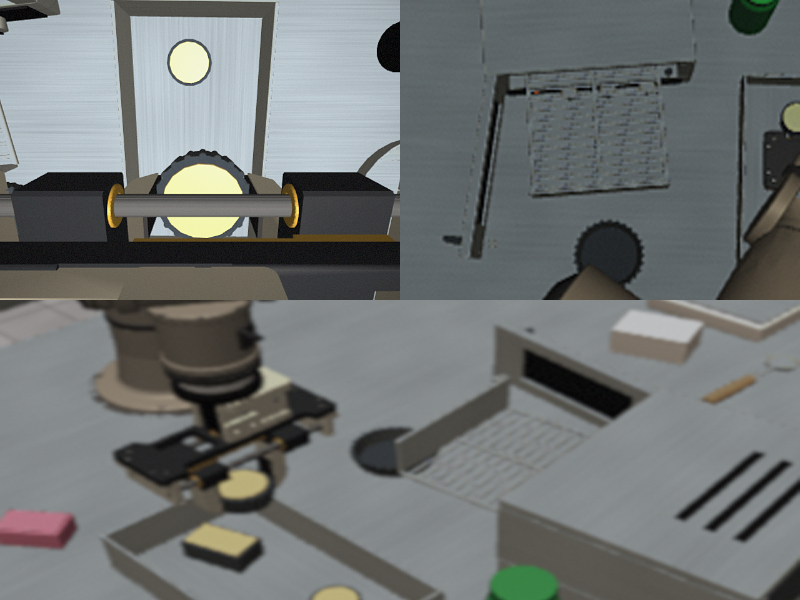

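The tartlet is held level in the jaws, at about (190,205) in the wrist panel. The loaf and dariole stay in the pan. In the top view the rack plate's edge runs from (257,266) to (252,334), so the oven is turned about +0.065 rad. I carry the tartlet over.

Call:
{"name": "play_rows", "arguments": {"rows": [[[0.05, 0.4, 0], [0, 0, 0.04]], [[0.1, 0.8, 0], [0, 0, 0.04]], [[0.1, 1, 0], [0, 0, 0.04]], [[0.1, 1, 0], [0, 0, 0.04]], [[0.1, 1, 0], [0, 0, 0.04]], [[0.1, 1, 0], [0, 0, 0.04]], [[0.1, 1, 0], [0, 0, 0.04]], [[0.1, 1, 0], [0, 0, 0.04]], [[0.1, 1, 0], [0, 0, 0.04]], [[0.05, 1, 0], [0, 0, 0.04]], [[0, 0.8, 0], [0, 0, 0.04]], [[0, 0.5, 0], [0, 0, 0.04]]]}}

```text
time: 10.58
tool_pos: [528.8, 67.7, 206.3]
tcp_rot: [-3.141, 0.0, 0.07]
contact_force: [-0.0, -0.2, -1.6]
grip_width: 57.1
finger_force: 30.0
```

Call:
{"name": "play_rows", "arguments": {"rows": [[[0, 0.1, 0], [0, 0, 0]], [[0, 0, 0], [0, 0, 0]], [[0, 0, 0], [0, 0, 0]]]}}

```text
time: 10.95
tool_pos: [529.2, 68.2, 206.2]
tcp_rot: [3.141, 0.0, 0.067]
contact_force: [1.0, 0.7, -1.0]
grip_width: 56.7
finger_force: 30.0
```

```bash
cat > e.py <<'E'
from h import *
import pickle
o,w=wrist(); print(o["time"],np.round(o["tool_pos"],1),np.round(o["tcp_rot"],4),o["grip_width"])
S=capture("scene");T=capture("top");pickle.dump((o,w,S,T),open("e.pkl","wb"))
Z={'rack_floor':89,'rack_front':145,'door_hinge':166,'door_face':166}
for q,z in Z.items():
    for n,c in (("wrist",w),("scene",S),("top",T)):
        r=pinpoint(q,n)
        for x in r[:1]: print(q,n,np.round(x["at"]),round(x["p"],2),onz(c,x["at"],z).round(1))
for n,c in (("wrist",w),("scene",S)):
    hsv=cv2.cvtColor(c["frame"],cv2.COLOR_RGB2HSV); m=cv2.inRange(hsv,(20,60,120),(40,255,255))
    k,l,s,ce=cv2.connectedComponentsWithStats(m); print(n,[(s[i,4],ce[i].round(1).tolist()) for i in range(1,k) if s[i,4]>80])
cv2.imwrite("pics/w4.png",w["frame"][:,:,::-1])
E
python3 e.py
```

```text
10.95 [529.2  68.2 206.2] [3.1413e+00 1.0000e-04 6.6700e-02] 56.716456768951964
rack_floor wrist [219. 328.] 0.95 [546.4  66.9  89. ]
rack_floor scene [245. 346.] 0.93 [563.9  79.2  89. ]
rack_floor top [231. 298.] 0.87 [549.7  67.9  89. ]
rack_front scene [218. 320.] 0.77 [467.   70.2 145. ]
rack_front top [255. 299.] 0.78 [472.3  61.5 145. ]
door_hinge wrist [38. 21.] 0.93 [631.3 205.9 166. ]
door_hinge top [200. 248.] 0.76 [623.7 207.8 166. ]
door_face wrist [36. 21.] 0.34 [632.1 206.  166. ]
door_face scene [188. 362.] 0.93 [476.2 251.5 166. ]
door_face top [252. 235.] 0.67 [473.7 240.6 166. ]
wrist [(np.int32(2711), [312.8, 295.7]), (np.int32(365), [176.0, 333.7]), (np.int32(329), [472.7, 333.8]), (np.int32(2823), [324.0, 360.4])]
scene [(np.int32(101), [338.2, 208.6]), (np.int32(243), [232.3, 286.9]), (np.int32(183), [275.2, 317.0])]
```

View pics/w4.png

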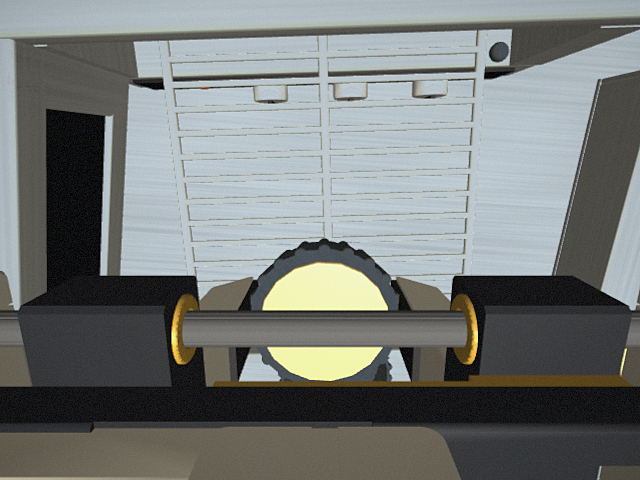

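The wrist view shows the tartlet, dough at (360,324), centred on the rack's middle wire at column 324. The oven mouth is ahead of it. I move forward 21 mm and lower.

Call:
{"name": "play_rows", "arguments": {"rows": [[[0.35, 0.02, -0.3], [0, 0, 0]], [[0.35, 0.02, -0.5], [0, 0, 0]], [[0, 0, -0.6], [0, 0, 0]], [[0, 0, -0.6], [0, 0, 0]], [[0, 0, -0.4], [0, 0, 0]], [[0, 0, -0.3], [0, 0, 0]], [[0, 0, -0.2], [0, 0, 0]], [[0, 0, -0.1], [0, 0, 0]], [[0, 0, 0], [0, 0, 0]], [[0, 0, 0], [0, 0, 0]]]}}

```text
time: 12.95
tool_pos: [550.4, 70.2, 116.7]
tcp_rot: [3.141, -0.001, 0.068]
contact_force: [-1.5, 0.1, -0.8]
grip_width: 56.9
finger_force: 30.0
```

Call:
{"name": "play_rows", "arguments": {"rows": [[[0, 0, -0.07], [0, 0, 0]], [[0, 0, -0.03], [0, 0, 0]], [[0, 0, 0], [0, 0, 0]], [[0, 0, 0], [0, 0, 0]]]}}

```text
time: 13.45
tool_pos: [550.2, 70.2, 113.3]
tcp_rot: [3.142, -0.0, 0.068]
contact_force: [0.3, 0.3, -1.1]
grip_width: 56.7
finger_force: 30.0
```

Call:
{"name": "play_rows", "arguments": {"rows": [[[0, 0, -0.05], [0, 0, 0]], [[0, 0, -0.03], [0, 0, 0]], [[0, 0, 0], [0, 0, 0]], [[0, 0, 0], [0, 0, 0]]]}}

```text
time: 13.95
tool_pos: [550.2, 70.2, 110.9]
tcp_rot: [3.142, 0.0, 0.068]
contact_force: [0.2, 1.3, -1.4]
grip_width: 56.7
finger_force: 30.0
```

Call:
{"name": "play_rows", "arguments": {"rows": [[[0, 0, -0.04], [0, 0, 0]], [[0, 0, 0], [0, 0, 0]], [[0, 0, 0], [0, 0, 0]]]}}

```text
time: 14.32
tool_pos: [550.2, 70.2, 109.6]
tcp_rot: [3.142, -0.0, 0.068]
contact_force: [0.8, -0.1, -1.4]
grip_width: 56.8
finger_force: 30.0
```

Call:
{"name": "play_rows", "arguments": {"rows": [[[0, 0, -0.04], [0, 0, 0]], [[0, 0, 0], [0, 0, 0]], [[0, 0, 0], [0, 0, 0]]]}}

```text
time: 14.7
tool_pos: [550.2, 70.2, 108.5]
tcp_rot: [3.141, -0.0, 0.068]
contact_force: [0.4, -0.1, -0.5]
grip_width: 57.3
finger_force: 30.0
```

Call:
{"name": "play_rows", "arguments": {"rows": [[[0, 0, -0.03], [0, 0, 0]], [[0, 0, 0], [0, 0, 0]], [[0, 0, 0], [0, 0, 0]]]}}

```text
time: 15.08
tool_pos: [550.6, 70.2, 108.4]
tcp_rot: [3.141, -0.001, 0.068]
contact_force: [-0.7, -0.4, 6.3]
grip_width: 56.4
finger_force: 30.0
```

It touches down at 6 N. I release and lift.

Call:
{"name": "play_rows", "arguments": {"rows": [[[0, 0, 0.01], [0, 0, 0]], [[0, 0, 0], [0, 0, 0]], [[0, 0, 0], [0, 0, 0]], [[0, 0, 0], [0, 0, 0]], [[0, 0, 0], [0, 0, 0]]], "hand": 0.75}}

```text
time: 15.7
tool_pos: [550.1, 70.2, 107.8]
tcp_rot: [3.142, 0.0, 0.068]
contact_force: [-0.2, 1.2, -0.5]
grip_width: 80.2
finger_force: 0.0
```

Call:
{"name": "play_rows", "arguments": {"rows": [[[0, 0, 0.3], [0, 0, 0]], [[0, 0, 0.6], [0, 0, 0]], [[0, 0, 0.8], [0, 0, 0]], [[0, 0, 0.8], [0, 0, 0]], [[0, 0, 0.8], [0, 0, 0]], [[-0.4, 0, 0.3], [0, 0, 0]], [[-0.8, 0, 0], [0, 0, 0]], [[-0.9, -0.05, 0], [0, 0, 0]], [[-0.9, -0.05, 0], [0, 0, 0]], [[-0.9, -0.05, 0], [0, 0, 0]], [[-0.4, -0.05, 0], [0, 0, 0]], [[0, 0, 0], [0, 0, 0]]]}}

```text
time: 17.2
tool_pos: [420.7, 64.2, 216.0]
tcp_rot: [3.141, -0.0, 0.068]
contact_force: [0.8, 0.1, 0.3]
grip_width: 80.0
finger_force: 0.0
```

```bash
cat > f.py <<'E'
from h import *
import sys
o,w=wrist(); print(o["time"],np.round(o["tool_pos"],1),np.round(o["tcp_rot"],4),o["grip_width"])
S=capture("scene");T=capture("top")
Z={'rack_front':145,'rack_floor':89,'door_hinge':166,'door_face':166,'tartlet':89}
for q,z in Z.items():
    rs=[]
    for n,c in (("wrist",w),("scene",S),("top",T)):
        for x in pinpoint(q,n)[:1]:
            print(q,n,np.round(x["at"]),round(x["p"],2),onz(c,x["at"],z).round(1)); rs.append(ray(c,x["at"]))
    if len(rs)>1: print("  tri",tri(rs))
b=cv2.resize(T["frame"][160:310,200:400],(400,300),interpolation=2);s=cv2.resize(S["frame"][150:300,250:450],(400,300),interpolation=2);a=cv2.resize(w["frame"],(400,300))
cv2.imwrite(f"pics/v{sys.argv[1]}.png",np.vstack([np.hstack([a,b]),np.hstack([s,s*0])])[:,:,::-1])
E
python3 f.py 5
```

```text
17.2 [420.7  64.2 216. ] [ 3.1415e+00 -3.0000e-04  6.7600e-02] 79.96362727794316
rack_front wrist [169. 339.] 0.58 [474.6  59.9 145. ]
rack_front scene [218. 317.] 0.72 [461.6  60.4 145. ]
rack_front top [255. 300.] 0.79 [471.2  58.4 145. ]
  tri (array([471.07028076,  57.59243311, 150.85041302]), [np.float64(4.693953184041224), np.float64(4.76001794371731), np.float64(0.6819929892820892)])
rack_floor scene [244. 345.] 0.92 [558.7  79.4  89. ]
rack_floor top [230. 298.] 0.75 [552.   70.4  89. ]
  tri (array([555.8679688 ,  74.31212766,  89.54009868]), [np.float64(5.520418718269823), np.float64(5.520418718269928)])
door_hinge scene [215. 394.] 0.79 [633.6 204.2 166. ]
door_hinge top [197. 248.] 0.61 [631.2 208.4 166. ]
  tri (array([631.46719389, 208.50345155, 162.78038012]), [np.float64(0.5031316973110727), np.float64(0.5031316973110475)])
door_face scene [188. 361.] 0.83 [474.1 249.6 166. ]
door_face top [252. 234.] 0.77 [474.2 243.4 166. ]
  tri (array([475.44453533, 244.48110026, 168.56491524]), [np.float64(2.0870646619384887), np.float64(2.087064661938426)])
tartlet wrist [ 38. 331.] 0.89 [552.4  68.5  89. ]
tartlet scene [246. 340.] 0.8 [551.3  64.3  89. ]
tartlet top [229. 299.] 0.87 [554.3  65.4  89. ]
  tri (array([552.57530504,  66.16381465,  88.866256  ]), [np.float64(2.3376958985286795), np.float64(2.1984934400486944), np.float64(1.861157386724842)])
```

View pics/v5.png

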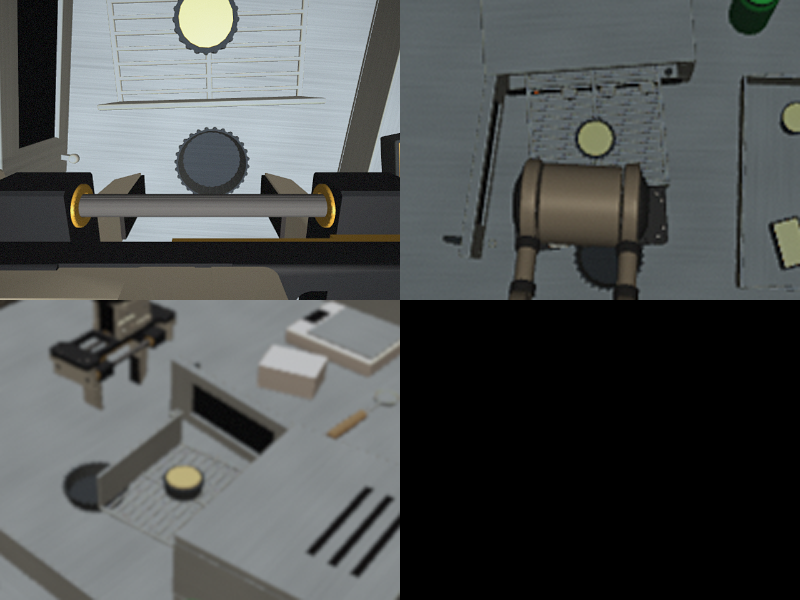

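Run:
```python
from h import *
o,w=wrist()
l=onz(w,(171,157),145);r=onz(w,(158,517),145);print(l.round(1),r.round(1),np.linalg.norm(l-r),np.arctan2(r[0]-l[0],l[1]-r[1]),(l+r)/2)
# line through bottom-of-plate wires for direction: use rows of dark edge
for a in [(0.07),(0.085),(0.1)]:
    h=np.array([631.,208.5]);y=np.array([-np.sin(a),np.cos(a)]);print(a,h-130*y)
```

```text
[467.3 158.6 145. ] [487.4 -35.7 145. ] 195.3433964740192 0.10300546254200357 [477.31448332  61.44664214 145.        ]
0.07 [640.09257015  78.81836997]
0.085 [642.03669876  78.96934231]
0.1 [643.97834416  79.14945851]
```

The tartlet stands upright on the rack at about (552,67). The oven yaw is about 0.10 rad and the plate's outer face is near (473,61). I close the jaws and lower in front of the plate.

Call:
{"name": "play_rows", "arguments": {"rows": [[[-0.1, -0.1, 0], [0, 0, 0.12]], [[0, -0.1, 0], [0, 0, 0.13]], [[0, 0, -0.5], [0, 0, 0]], [[0, 0, -0.7], [0, 0, 0]], [[0, 0, -0.7], [0, 0, 0]], [[0, 0, -0.5], [0, 0, 0]], [[0, 0, -0.33], [0, 0, 0]], [[0.3, 0.03, 0], [0, 0, 0]], [[0.3, 0.03, 0], [0, 0, 0]], [[0, 0, 0], [0, 0, 0]], [[0, 0, 0], [0, 0, 0]]], "hand": -1}}

```text
time: 19.52
tool_pos: [436.2, 60.0, 134.1]
tcp_rot: [3.141, -0.0, 0.103]
contact_force: [0.3, -0.2, -0.6]
grip_width: 0.2
finger_force: 0.0
```

Call:
{"name": "play_rows", "arguments": {"rows": [[[0.2, 0.02, 0], [0, 0, 0]], [[0.15, 0.015, 0], [0, 0, 0]], [[0.15, 0.015, 0], [0, 0, 0]], [[0.15, 0.015, 0], [0, 0, 0]], [[0.15, 0.015, 0], [0, 0, 0]], [[0.15, 0.015, 0], [0, 0, 0]]]}}

```text
time: 20.27
tool_pos: [464.5, 62.8, 133.9]
tcp_rot: [3.141, 0.001, 0.103]
contact_force: [-1.6, -1.0, 0.7]
grip_width: 0.4
finger_force: 0.9
```

Call:
{"name": "play_rows", "arguments": {"rows": [[[0.2, 0.02, 0], [0, 0, 0]], [[0.25, 0.025, 0], [0, 0, 0]], [[0.3, 0.03, 0], [0, 0, 0]], [[0.35, 0.035, 0], [0, 0, 0]], [[0.35, 0.035, 0], [0, 0, 0]], [[0.35, 0.035, 0], [0, 0, 0]], [[0.35, 0.035, 0], [0, 0, 0]], [[0.35, 0.035, 0], [0, 0, 0]], [[0.35, 0.035, 0], [0, 0, 0]], [[0.35, 0.035, 0], [0, 0, 0]], [[0.35, 0.035, 0], [0, 0, 0]], [[0.35, 0.035, 0], [0, 0, 0]]]}}

```text
time: 21.78
tool_pos: [582.3, 74.6, 133.9]
tcp_rot: [3.141, 0.0, 0.103]
contact_force: [-1.3, -1.5, 0.2]
grip_width: 0.4
finger_force: 0.9
```

Call:
{"name": "play_rows", "arguments": {"rows": [[[0.3, 0.03, 0], [0, 0, 0]], [[0.25, 0.025, 0], [0, 0, 0]], [[0.2, 0.02, 0], [0, 0, 0]], [[0.15, 0.015, 0], [0, 0, 0]], [[0.1, 0.01, 0], [0, 0, 0]], [[0, 0, 0], [0, 0, 0]]]}}

```text
time: 22.52
tool_pos: [612.1, 77.8, 134.0]
tcp_rot: [-3.141, -0.001, 0.103]
contact_force: [-0.4, -0.6, 0.2]
grip_width: 0.3
finger_force: 0.0
```

Call:
{"name": "play_rows", "arguments": {"rows": [[[0.12, 0.012, 0], [0, 0, 0]], [[0.12, 0.012, 0], [0, 0, 0]], [[0.12, 0.012, 0], [0, 0, 0]], [[0.1, 0.01, 0], [0, 0, 0]], [[0, 0, 0], [0, 0, 0]]]}}

```text
time: 23.15
tool_pos: [625.9, 78.9, 133.9]
tcp_rot: [3.141, -0.001, 0.103]
contact_force: [0.5, 0.3, 0.2]
grip_width: 0.6
finger_force: 0.0
```

Call:
{"name": "play_rows", "arguments": {"rows": [[[0.08, 0.008, 0], [0, 0, 0]], [[0.08, 0.008, 0], [0, 0, 0]], [[0, 0, 0], [0, 0, 0]]]}}

```text
time: 23.52
tool_pos: [630.6, 79.4, 133.9]
tcp_rot: [3.141, -0.0, 0.103]
contact_force: [0.7, -0.7, 0.5]
grip_width: 0.5
finger_force: 0.0
```

Call:
{"name": "play_rows", "arguments": {"rows": [[[0.07, 0.007, 0], [0, 0, 0]], [[0.07, 0.007, 0], [0, 0, 0]], [[0, 0, 0], [0, 0, 0]]]}}

```text
time: 23.9
tool_pos: [631.2, 79.5, 134.0]
tcp_rot: [3.141, 0.008, 0.103]
contact_force: [-15.1, -2.6, 7.7]
grip_width: 0.4
finger_force: 7.8
```

```bash
python3 f.py 6
```

```text
23.9 [631.2  79.5 134. ] [3.1414 0.0079 0.1026] 0.44744031822592084
rack_floor scene [314. 251.] 0.73 [ 564.1 -281.9   89. ]
door_hinge top [200. 248.] 0.94 [623.7 207.8 166. ]
door_face scene [192. 360.] 0.78 [483.1 233.7 166. ]
door_face top [254. 236.] 0.72 [469.3 236.3 166. ]
  tri (array([472.91238165, 240.53990355, 157.43712442]), [np.float64(3.9779425938715867), np.float64(3.9779425938714863)])
tartlet top [274. 490.] 0.71 [ 431.7 -503.6   89. ]
```

View pics/v6.png

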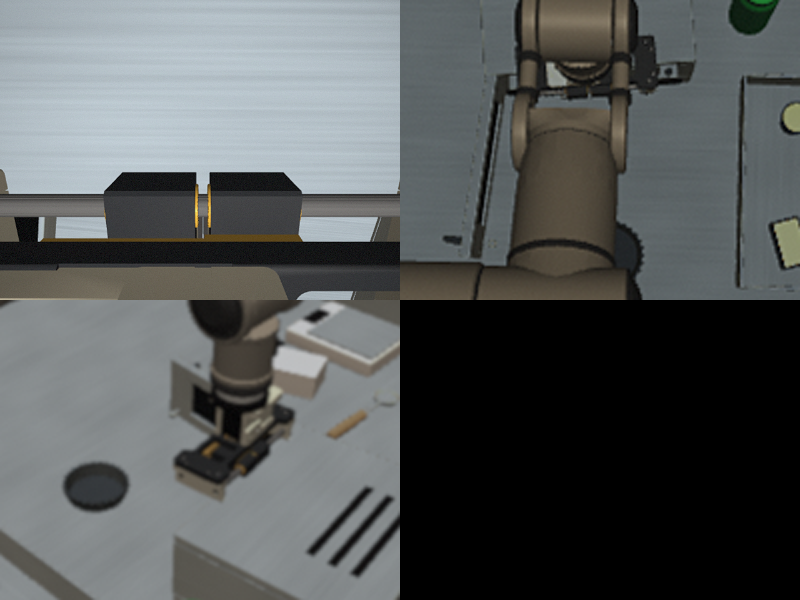

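The stop was felt at 15 N at TCP x=631, which matches flush. The rack is no longer visible outside the oven. I retreat, go up and over the door to its outer (+y) side.

Call:
{"name": "play_rows", "arguments": {"rows": [[[-0.3, -0.03, 0], [0, 0, 0]], [[-0.8, -0.08, 0], [0, 0, 0]], [[-0.9, -0.09, 0], [0, 0, 0]], [[-0.5, 0, 0.5], [0, 0, 0]], [[0, 0, 0.9], [0, 0, 0]], [[0, 0, 0.9], [0, 0, 0]], [[0, 0, 0.9], [0, 0, 0]], [[0, 0, 0.5], [0, 0, 0]], [[0, 0, 0], [0, 0, 0]]]}}

```text
time: 25.92
tool_pos: [559.9, 73.8, 245.7]
tcp_rot: [3.141, -0.002, 0.103]
contact_force: [-0.1, 0.9, -0.7]
grip_width: 0.5
finger_force: 0.0
```

Call:
{"name": "play_rows", "arguments": {"rows": [[[-0.1, 0.4, 0], [0, 0, 0]], [[-0.3, 0.8, 0], [0, 0, 0]], [[-0.3, 0.9, 0], [0, 0, 0]], [[-0.3, 0.9, 0], [0, 0, 0]], [[-0.3, 0.9, 0], [0, 0, 0]], [[-0.3, 0.9, 0], [0, 0, 0]], [[-0.3, 0.9, 0], [0, 0, 0]], [[-0.3, 0.9, 0], [0, 0, 0]], [[-0.2, 0.8, 0], [0, 0, 0]], [[0, 0.5, 0], [0, 0, 0]], [[0, 0, 0], [0, 0, 0]]]}}

```text
time: 27.3
tool_pos: [487.1, 311.6, 244.1]
tcp_rot: [3.141, 0.001, 0.104]
contact_force: [0.3, -0.3, 0.5]
grip_width: 0.5
finger_force: 0.0
```

```bash
python3 f.py 7
```

```text
27.3 [487.1 311.6 244.1] [3.141e+00 1.200e-03 1.043e-01] 0.5423583216984807
rack_front scene [354. 344.] 0.53 [ 836.9 -246.1  145. ]
rack_front top [195. 294.] 0.61 [645.6  80.3 145. ]
  tri (array([ 686.93228248,   44.42468933, -260.39583953]), [np.float64(71.68382277584074), np.float64(71.6838227758406)])
rack_floor top [196. 250.] 0.28 [650.8 213.7  89. ]
door_hinge wrist [ 10. 557.] 0.57 [631.4 206.9 166. ]
door_hinge scene [212. 392.] 0.92 [621.2 212.3 166. ]
door_hinge top [200. 251.] 0.81 [623.6 201.9 166. ]
  tri (array([626.13417557, 205.40390748, 169.85911785]), [np.float64(5.168172791488068), np.float64(1.7960787101847526), np.float64(5.104631189831471)])
door_face scene [190. 359.] 0.87 [475.6 238.4 166. ]
door_face top [254. 236.] 0.91 [470.7 237.4 166. ]
  tri (array([472.34905204, 239.29639105, 163.73757692]), [np.float64(2.0635276903186193), np.float64(2.0635276903186868)])
```

View pics/v7.png

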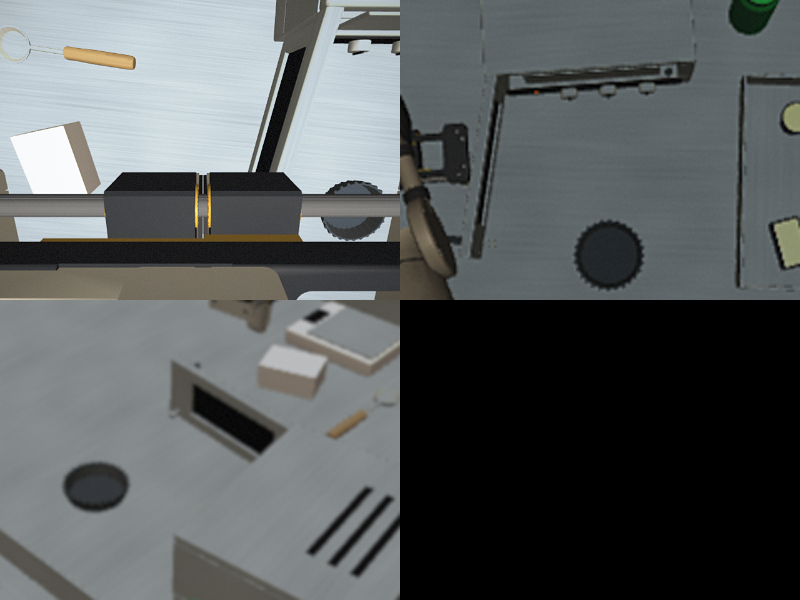

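The rack is flush, with its front plate in line with the oven mouth. The gripper is on the door's outer side, clear of the carton. Now I work out the arc of the push.

Run:
```python
import numpy as np
h=np.array([630,208.]);a=0.1;t=0.104
tx=np.array([np.cos(t),np.sin(t)]);ty=np.array([-tx[1],tx[0]])
prev=None
for ang in [1.85,1.75,1.65,1.5,1.35,1.2,1.05,.9,.75,.6,.45,.3,.2,.12,.06,.02,-.01]:
    b=a-ang;u=np.array([np.sin(b),-np.cos(b)]);n=np.array([-np.cos(b),-np.sin(b)])
    s=10*abs(n@tx)+19*abs(n@ty)
    p=h+165*u+(18+s)*n
    print(ang,p.round(1),None if prev is None else ((p-prev)/30).round(2)); prev=p
```

```text
1.85 [474.6 275.8] None
1.75 [468.6 259.4] [-0.2  -0.55]
1.65 [464.3 242.3] [-0.14 -0.57]
1.5 [461. 217.] [-0.11 -0.84]
1.35 [461.2 192.7] [ 0.01 -0.81]
1.2 [465.1 168.2] [ 0.13 -0.82]
1.05 [472.8 144.1] [ 0.26 -0.8 ]
0.9 [484.4 121.1] [ 0.39 -0.77]
0.75 [499.7  99.8] [ 0.51 -0.71]
0.6 [518.4  80.9] [ 0.62 -0.63]
0.45 [540.2  65.1] [ 0.73 -0.53]
0.3 [564.7  52.9] [ 0.81 -0.41]
0.2 [582.  47.] [ 0.58 -0.2 ]
0.12 [596.4  43.6] [ 0.48 -0.11]
0.06 [607.4  42. ] [ 0.37 -0.06]
0.02 [614.8  41.3] [ 0.25 -0.02]
-0.01 [620.2  40.9] [ 0.18 -0.01]
```

Call:
{"name": "play_rows", "arguments": {"rows": [[[-0.1, 0, -0.4], [0, 0, 0]], [[-0.1, 0, -0.7], [0, 0, 0]], [[0, 0, -0.8], [0, 0, 0]], [[0, 0, -0.8], [0, 0, 0]], [[0, 0, -0.6], [0, 0, 0]], [[0, 0, -0.37], [0, 0, 0]], [[0, -0.3, 0], [0, 0, 0]], [[0, 0, 0], [0, 0, 0]]]}}

```text
time: 29.2
tool_pos: [481.8, 301.2, 135.4]
tcp_rot: [-3.142, -0.001, 0.102]
contact_force: [-0.0, -0.4, 0.2]
grip_width: 0.6
finger_force: 0.0
```

Call:
{"name": "play_rows", "arguments": {"rows": [[[-0.08, -0.3, 0], [0, 0, 0]], [[-0.08, -0.3, 0], [0, 0, 0]], [[-0.08, -0.25, 0], [0, 0, 0]], [[-0.1, -0.27, 0], [0, 0, 0]], [[-0.1, -0.28, 0], [0, 0, 0]], [[-0.07, -0.28, 0], [0, 0, 0]], [[-0.07, -0.29, 0], [0, 0, 0]], [[-0.06, -0.42, 0], [0, 0, 0]], [[-0.05, -0.42, 0], [0, 0, 0]]]}}

```text
time: 30.32
tool_pos: [460.6, 216.6, 134.8]
tcp_rot: [3.141, 0.0, 0.103]
contact_force: [-0.0, 0.0, -0.5]
grip_width: 0.3
finger_force: 0.2
```

Call:
{"name": "play_rows", "arguments": {"rows": [[[0, -0.4, 0], [0, 0, 0]], [[0.01, -0.41, 0], [0, 0, 0]], [[0.06, -0.41, 0], [0, 0, 0]], [[0.07, -0.41, 0], [0, 0, 0]], [[0.13, -0.4, 0], [0, 0, 0]], [[0.13, -0.4, 0], [0, 0, 0]], [[0.19, -0.39, 0], [0, 0, 0]], [[0.2, -0.38, 0], [0, 0, 0]], [[0.25, -0.36, 0], [0, 0, 0]], [[0.26, -0.35, 0], [0, 0, 0]]]}}

```text
time: 31.58
tool_pos: [500.3, 99.5, 134.8]
tcp_rot: [3.142, 0.0, 0.103]
contact_force: [0.1, 0.8, -0.4]
grip_width: 0.5
finger_force: 0.2
```

Call:
{"name": "play_rows", "arguments": {"rows": [[[0.31, -0.32, 0], [0, 0, 0]], [[0.31, -0.31, 0], [0, 0, 0]], [[0.36, -0.27, 0], [0, 0, 0]], [[0.37, -0.26, 0], [0, 0, 0]], [[0.4, -0.21, 0], [0, 0, 0]], [[0.41, -0.2, 0], [0, 0, 0]], [[0.29, -0.1, 0], [0, 0, 0]], [[0.29, -0.1, 0], [0, 0, 0]], [[0.24, -0.06, 0], [0, 0, 0]], [[0.24, -0.05, 0], [0, 0, 0]], [[0, 0, 0], [0, 0, 0]]]}}

```text
time: 32.95
tool_pos: [596.8, 43.7, 134.8]
tcp_rot: [3.141, -0.0, 0.103]
contact_force: [-0.1, 0.1, -0.4]
grip_width: 0.2
finger_force: 0.0
```

Call:
{"name": "play_rows", "arguments": {"rows": [[[0.12, -0.02, 0], [0, 0, 0]], [[0.12, -0.02, 0], [0, 0, 0]], [[0.12, -0.02, 0], [0, 0, 0]], [[0.12, -0.01, 0], [0, 0, 0]], [[0, 0, 0], [0, 0, 0]]]}}

```text
time: 33.58
tool_pos: [610.0, 42.0, 134.9]
tcp_rot: [-3.141, 0.002, 0.103]
contact_force: [-3.6, 1.4, 1.4]
grip_width: 0.6
finger_force: 1.4
```

```bash
python3 f.py 8
```

```text
33.575 [610.   42.  134.9] [-3.141e+00  2.000e-03  1.027e-01] 0.5590860809968867
door_hinge scene [214. 393.] 0.98 [628.9 209.2 166. ]
door_hinge top [200. 250.] 0.58 [624.1 203.6 166. ]
  tri (array([626.84494344, 206.0719436 , 165.87134062]), [np.float64(3.546334026423338), np.float64(3.5463340264233314)])
door_face scene [242. 355.] 0.65 [630.   36.8 166. ]
door_face top [223. 397.] 0.59 [ 566.7 -213.1  166. ]
  tri (array([ 630.46950776, -131.30720159,  271.05527044]), [np.float64(103.57396760324997), np.float64(103.57396760324968)])
```

View pics/v8.png

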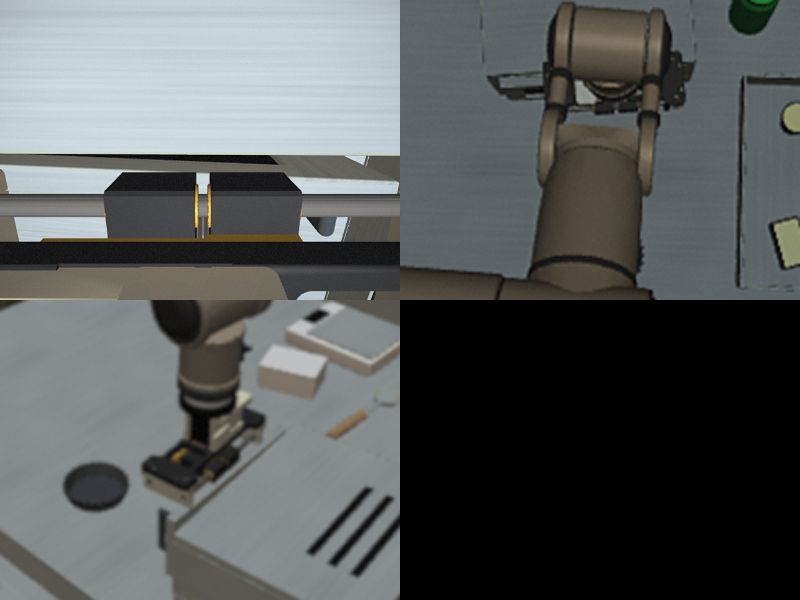

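The door is nearly shut, with a thin gap at the mouth and the handle at the right end. The catch is starting to resist at 3.6 N, so I push on.

Call:
{"name": "play_rows", "arguments": {"rows": [[[0.1, 0, 0], [0, 0, 0]], [[0.1, 0, 0], [0, 0, 0]], [[0, 0, 0], [0, 0, 0]]]}}

```text
time: 34.85
tool_pos: [617.0, 41.5, 134.8]
tcp_rot: [3.141, -0.0, 0.103]
contact_force: [-3.4, 1.0, 0.0]
grip_width: 0.5
finger_force: 1.4
```

Call:
{"name": "play_rows", "arguments": {"rows": [[[0.1, 0, 0], [0, 0, 0]], [[0, 0, 0], [0, 0, 0]], [[0, 0, 0], [0, 0, 0]]]}}

```text
time: 35.22
tool_pos: [617.0, 41.5, 134.8]
tcp_rot: [-3.141, 0.006, 0.103]
contact_force: [-14.7, 0.3, 7.9]
grip_width: 0.2
finger_force: 7.5
```

That is a hard stop at x=617 with 15 N. I back away and check.

Call:
{"name": "play_rows", "arguments": {"rows": [[[-0.2, 0, 0], [0, 0, 0]], [[-0.5, 0, 0], [0, 0, 0]], [[-0.9, 0, 0], [0, 0, 0]], [[-0.9, 0, 0.3], [0, 0, 0]], [[-0.9, 0, 0.8], [0, 0, 0]], [[-0.9, 0, 0.9], [0, 0, 0]], [[-0.9, 0, 0.9], [0, 0, 0]], [[-0.3, 0, 0.9], [0, 0, 0]], [[0, 0, 0.3], [0, 0, 0]], [[0, 0, 0], [0, 0, 0]]]}}

```text
time: 36.48
tool_pos: [455.7, 41.5, 258.0]
tcp_rot: [3.141, -0.002, 0.102]
contact_force: [0.2, -0.4, -0.2]
grip_width: 0.6
finger_force: 0.0
```

```bash
python3 f.py 9
```

```text
36.475 [455.7  41.5 258. ] [ 3.141e+00 -2.100e-03  1.025e-01] 0.5760308654722964
rack_front scene [365. 140.] 0.59 [ 547.  -555.1  145. ]
rack_front top [221. 156.] 0.71 [560.6 470.  145. ]
  tri (array([ 576.28180013, -118.9090868 ,  410.37308899]), [np.float64(483.2426366006838), np.float64(483.2426366006838)])
rack_floor top [173. 374.] 0.44 [ 729.9 -155.2   89. ]
door_hinge wrist [ 92. 626.] 0.55 [ 568.3 -120.3  166. ]
door_hinge scene [212. 391.] 0.69 [617.7 211.1 166. ]
door_hinge top [197. 247.] 0.93 [631.1 212.6 166. ]
  tri (array([604.81907265, 104.83484765, 312.5223087 ]), [np.float64(123.45495375373005), np.float64(99.44204801136655), np.float64(85.40863034737991)])
door_face scene [243. 356.] 0.78 [636.9  32.4 166. ]
door_face top [196. 311.] 0.85 [638.5  32.7 166. ]
  tri (array([637.82314544,  32.21089648, 166.76378838]), [np.float64(0.6714017010242381), np.float64(0.6714017010242729)])
```

View pics/v9.png

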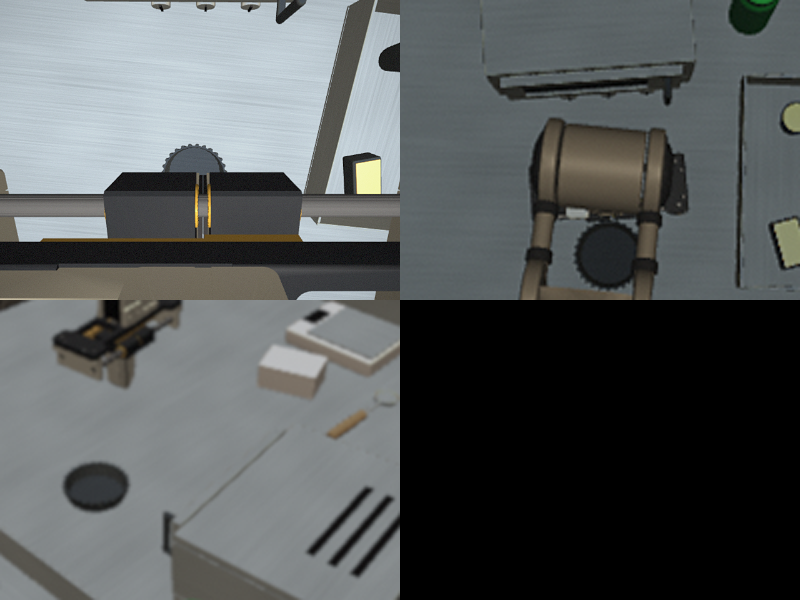

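The door looks shut and evenly set. As a check that the catch holds, I'll press gently again: if it had sprung back, contact would come well before x=617.

Call:
{"name": "play_rows", "arguments": {"rows": [[[0.4, 0, -0.9], [0, 0, 0]], [[0.8, 0, -0.9], [0, 0, 0]], [[0.8, 0, -0.9], [0, 0, 0]], [[0.8, 0, -0.9], [0, 0, 0]], [[0.8, 0, -0.5], [0, 0, 0]], [[0.7, 0, 0], [0, 0, 0]], [[0.5, 0, 0], [0, 0, 0]], [[0.4, 0, 0], [0, 0, 0]], [[0, 0, 0], [0, 0, 0]], [[0, 0, 0], [0, 0, 0]]]}}

```text
time: 38.62
tool_pos: [610.2, 41.8, 134.8]
tcp_rot: [3.142, 0.001, 0.103]
contact_force: [-0.9, 0.0, -0.2]
grip_width: 0.4
finger_force: 0.0
```

Call:
{"name": "play_rows", "arguments": {"rows": [[[0.1, 0, 0], [0, 0, 0]], [[0, 0, 0], [0, 0, 0]], [[0, 0, 0], [0, 0, 0]]]}}

```text
time: 39.0
tool_pos: [613.7, 41.7, 134.9]
tcp_rot: [3.141, -0.0, 0.103]
contact_force: [0.3, -0.4, -0.5]
grip_width: 0.6
finger_force: 0.0
```

Call:
{"name": "play_rows", "arguments": {"rows": [[[0.1, 0, 0], [0, 0, 0]], [[0, 0, 0], [0, 0, 0]], [[0, 0, 0], [0, 0, 0]]]}}

```text
time: 39.38
tool_pos: [616.8, 41.7, 134.8]
tcp_rot: [3.141, -0.0, 0.103]
contact_force: [0.6, -0.3, -0.4]
grip_width: 0.1
finger_force: 0.0
```

Call:
{"name": "play_rows", "arguments": {"rows": [[[0.1, 0, 0], [0, 0, 0]], [[0.05, 0, 0], [0, 0, 0]], [[0, 0, 0], [0, 0, 0]]]}}

```text
time: 39.75
tool_pos: [616.9, 41.7, 134.8]
tcp_rot: [-3.141, 0.01, 0.103]
contact_force: [-19.1, -1.0, 11.0]
grip_width: 0.5
finger_force: 9.4
```

Call:
{"name": "play_rows", "arguments": {"rows": [[[-0.2, 0, 0], [0, 0, 0]], [[-0.6, 0, 0], [0, 0, 0]], [[-0.9, 0, 0], [0, 0, 0]], [[-0.9, 0, 0.3], [0, 0, 0]], [[-0.9, 0, 0.8], [0, 0, 0]], [[-0.9, 0, 0.9], [0, 0, 0]], [[0, 0, 0.9], [0, 0, 0]], [[0, 0, 0.5], [0, 0, 0]], [[0, 0, 0], [0, 0, 0]]]}}

```text
time: 40.88
tool_pos: [490.0, 41.7, 238.0]
tcp_rot: [3.141, -0.003, 0.103]
contact_force: [-0.3, 0.1, -0.8]
grip_width: 0.2
finger_force: 0.0
```

```bash
python3 -c "
from h import *
print(get_obs()['time'],get_obs()['tool_pos']); print(bot.close_job())"
```

```text
40.875 [490.03235949  41.68803411 237.9789887 ]
the job is handed in; nothing more can be done
None
```

I set the tartlet upright on the rack, pushed the rack fully in, shut the door on its catch and handed the job in at 40.9 s; I could not see the tartlet once it was inside the oven.

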